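# Open the sharpener's cover to the set angle and hold it

### The job

Get the bench sharpening machine ready for a look at its disc: with the yellow cover still shut, twist the blue spring-return knob clockwise all the way to its stop to reset the disc brake, then let go so that it springs back. Then lift the hinged yellow cover by its black bar until it lies in line with the red pointer beside it, and finish while holding it there with the gripper: the cover falls shut if you let go. Do not shift the pointer, and leave the mug, the glue bottle and the chisel where they are.

Things in the scene. Friction and masses are not known exactly. Their poses are not given: they have to be found in the camera images.
- machine: Grey bench sharpener, fixed, 300 (its x) x 360 (y) mm, flat deck 100 mm above the bench. Origin: centre of its underside. z up, x from the cover's hinge to its free edge (roughly away from the robot), y left, where the pointer is; the knob is on the right. On the deck a dark rim, 30 mm high, machine x -100 to 100, y -45 to 135 mm, encloses the disc under the cover.
- cover: Yellow-framed flat cover, clear window, 200 (x) x 180 (y) x 8 mm, 0.28 to 0.56 kg, shut on the rim. Origin: middle of its hinge line, machine (-100, 45, 130) mm. x along its underside to the free edge, z out of its upper face; shut, its axes are the machine's. Opening lifts the free edge and tips the upper face towards the robot, 1.4 rad at most. No stay: it falls shut from any angle.
- cover_bar (a point): Middle of the cover's black round handle bar: 12 mm diameter, 110 mm long along the cover's y, axis 40 mm above the upper face (48 mm above the hinge line when shut), 165 mm from the hinge along the cover. Legs only at its ends, so fingers can close across its middle from above; the bar can turn between the fingertips. Axes as the cover's.
- pointer (a joint): Angle in rad at which the red pointer is set: 0 is level (cover shut), growing upward, set between 0.55 and 1.0. The cover's opening angle must equal it. The pointer is stiff to turn and not to be touched.
- pointer_tip (a point): End of the red pointer, a bar 8 mm thick, 185 mm long from the hinge line, with a 20 mm wide flag at its end, moving in an upright plane 17 mm left of the cover (machine y 152 mm). x along the pointer away from the hinge: parallel to the cover's x when the angle is right. An aluminium arc with white ticks, radius 190 mm, stands 20 mm farther left.
- knob (a joint): Turn of the blue knob in rad: 0 at rest, growing clockwise seen from above, stop at 1.1. Its spring (about 0.03 N m at rest, 0.1 N m at the stop) turns it back to 0 when released.
- knob_grip (a point): Point on the knob's upright axis at the height to grip, 136 mm above the bench, machine (0, -125) mm. The grip is an upright blue bar 46 mm long, 14 mm thick, 34 mm high, its top 10 mm above this point; a black disc of radius 24 mm is 22 mm below it. At rest the bar's length lies along machine x. x along the bar, z up; turns with the knob.
- mug: White mug, 80 mm across, 90 mm high, standing beside the machine; leave alone. Origin: centre of its underside.
- glue: White glue bottle with red cap, 60 mm across, 160 mm high, standing beside the machine; leave alone. Origin: centre of its underside.
- chisel: Chisel, 245 mm long, 26 mm high, lying beside the machine; leave alone. Origin: middle of its length, on the bench; x along the blade.

How it is judged (in metres and radians):
On the way, in this order (a step that is already met when the one before it is completed fails the run):
1. the knob is turned clockwise to its stop while the cover is shut (value of joint knob above 1 rad and angle between cover's own z axis and vertical below 0.1 rad), for 0.1 s.
2. the knob is let go and has sprung back, the cover still shut (value of joint knob below 0.1 rad and contact force between the fingers and machine below 0.1 N and angle between cover's own z axis and vertical below 0.1 rad), for 0.2 s.
At the end, for the whole second after the job is handed in: The cover is open within 0.08 rad (4.6 degrees) of the pointer's angle and still, carried by the gripper's fingers (more than 0.5 N between them) at the bar (grasp point within 60 mm of its middle) and by no loose thing, and the knob is back at rest (within 0.1 rad) (angle between the x axis of cover and the x axis of pointer_tip, either way round below 0.08 rad and contact force between the fingers and cover above 0.5 N and distance between the grasp point and cover_bar below 0.06 m and angular speed of cover below 0.1 rad/s and contact force between cover and mug below 0.1 N and contact force between cover and glue below 0.1 N and contact force between cover and chisel below 0.1 N and value of joint knob below 0.1 rad); the arm keeps its last pose, push and grip.
It fails at once if the pointer is shifted (its tip by more than 10 mm) (distance of pointer_tip from where it was at the start of the episode above 0.01 m).
It fails at once if mug, glue bottle or chisel is moved by more than 30 mm (distance of any of mug, glue, chisel from where it was at the start of the episode above 0.03 m).
It also fails if it takes over 46 s, if anything falls off the work surface, if the arm or the gripper's body presses on something with over 40 N, if the wrist force passes 120 N, or if a joint passes its speed limit or range.

### The arm

A 6-joint arm with a two-finger parallel gripper is mounted at the origin on the work surface. World frame = base frame: x ahead of the robot, y to its left, z up, the work surface at z = 0. Lengths are in mm, angles in rad, forces in N, time in s.
With the tool pointing down it reaches from about 375 to 900 mm from the base axis. Payload 3.1 kg.
Tool frame: the origin (TCP) lies at the very end of the fingers, on their centre line; the grasp point (between the pads) lies 19 mm behind it (ctrl.grip_depth is the distance from the TCP to the grasp point, in mm); x points along the fingers, y is the direction in which the jaws open and shut, and the axes are right-handed (so a half turn about x gives the same grasp; the last joint's range is limited). The gripper opens to 85 mm and grips with 20 to 120 N. Pads are 22 mm wide; open, the fingers measure 114 mm over their backs; the gripper's body (76 mm by 85 mm) begins 54 mm behind the grasp point. The pads swing forward as they close: fully open they stand 13 mm farther back than shut.
Start: joints at [-1.353, 0.527, 1.433, -0, 1.181, -0.178], TCP at [240.987, -576.647, 231.31] pointing down, gripper open.
Joint ranges: [-3.08, 3.08], [-0.75, 2.2], [0.22, 2.44], [-1.43, 4.57], [0, 2.65], [-2.85, 2.85]. Speed limits (rad/s): [2.79, 2.79, 3.14, 3.14, 3.14, 3.14].

### API

Orientations are given as a unit quaternion [w, x, y, z].
In Python, from plant import ctrl gives the robot as it stands.
- The arm moves only by the tool arm_command, never from a script. Its argument "plan" is a list of rows, each a list of 3 entries, a list of its own where there are three numbers: the opening, from 0 (shut) to 1 (fully open), then the shift along the tool's x, y, z in mm, then the turn, a rotation vector about the tool's x, y, z in degrees. A call has 1 to 20 rows; each row is the pose to reach, as a shift and turn from the pose commanded when the call began, along the tool's axes at that moment; what a row does not reach only later rows make up. A row lasts 1/10 s, in which the tool goes at most 50 mm and 8.59 degrees, less where a joint would pass 70% of its speed; a pose out of reach is approached as far as the arm can. A call with a gripper value outside its range is refused whole. The fingers move at their own pace and stop on an object; "grip_force" is the grip in N (left out, the last holds). Time passes only in rows, so rows that repeat a pose let the fingers close. It gives the time, the measured TCP pose, the force and the opening at its end, in the units of the state.
- ctrl.sense(): the state, without advancing time (a new reading comes with each control period).
- ctrl.read_camera(name): name is "side" or "top" or "wrist"; returns a dict with "img" (400x640x3 uint8, blue, green, red), "fx", "fy", "cx", "cy" (pixels), "rvec" (rotation vector, rad) and "tvec" (3), from world to camera coordinates, as OpenCV has them; the wrist camera has in their place "mount" (4x4, takes a point from camera to tool coordinates, whose origin is the TCP and whose axes are the tool frame's). Camera axes: x right, y down, z forward; pixel columns grow to the right and rows downward; lengths in mm; the calibration is good to about 2 mm. A picture is of the moment at which its call begins: read the wrist's pose just before it. There is no depth.
- ctrl.hand_in(): hands the job in, once; it reports no verdict.
Trained networks look in a picture, given as the dict that the camera call returned (one of the last four; its "shot" number tells which), for a name from the list of things; names that differ only in an ending like _2 or _b are one class to them, and where a whole thing is asked for, a point or a joint stands for the part that bears it (a point fixed in the world has none). Each returns a list of dicts, best first, with "conf" (0 to 1); they miss things now and then, are a little off and sometimes report something else, mostly with a low value. They report only what shows in the picture. A call takes as long as a camera call.
- ctrl.find_in(name, picture): "location" ([x, y, z] in mm, in world coordinates, good to about 4 mm: the middle of the surface that is visible of it).
The state is a dict: "time": time; "joint_pos": joint angles; "qd": joint speeds; "effort": joint torques, N m; "tcp_pos": TCP position; "ee_rot": TCP orientation; "contact_force": force on the tool from outside, world axes, zero at the start; "wrist_torque": the same for the moment, N m; "opening": finger opening in mm.
Only numpy, scipy, OpenCV 4.12 (cv2) and the standard library are available. Lean on these libraries where they do the work, as an engineer would, in place of code of your own. Each camera call takes 0.05 s, during which the arm holds its last target.

## Working session

There is one attempt and no reset: what is moved stays moved. The work goes in short steps, Python scripts to look and compute and a tool call to move; the robot and the scene stay as the last step left them, time stands still between calls to the robot, and variables do not carry over. Pictures are saved under pics/ and viewed, and the job is handed in when it is done.

Besides the shell and the picture viewer there is one more tool, called after "Call:" as name(argument=value, ...), one argument or row to a line, values as JSON. arm_command: Moves the arm, as the interface text tells. Its arguments: {"type":"object","properties":{"plan":{"type":"array","items":{"type":"array"}},"grip_force":{"type":"number"}},"required":["plan"]}

```bash
ls; mkdir -p pics
cat > h.py <<'E'
import numpy as np, cv2
from plant import ctrl
from scipy.spatial.transform import Rotation as R
def cam(n):
    s=ctrl.sense(); p=ctrl.read_camera(n)
    return s,p
def proj(p,pts):
    pts=np.asarray(pts,float).reshape(-1,1,3)
    K=np.array([[p['fx'],0,p['cx']],[0,p['fy'],p['cy']],[0,0,1.]])
    return cv2.projectPoints(pts,np.array(p['rvec'],float),np.array(p['tvec'],float),K,None)[0].reshape(-1,2)
E
python3 - <<'E'
from h import *
print(ctrl.sense())
for n in ('side','top'):
    s,p=cam(n); cv2.imwrite(f'pics/{n}0.png',p['img'])
    print(n,{k:v for k,v in p.items() if k!='img'})
    for o in ('machine','cover','cover_bar','pointer','pointer_tip','knob','knob_grip','mug','glue','chisel'):
        try: print(o,[(np.round(d['location'],0).tolist(),round(d['conf'],2)) for d in ctrl.find_in(o,p)][:3])
        except Exception as e: print(o,e)
print(ctrl.sense()['time'])
E
```

```text
pics
{'time': 0.0, 'joint_pos': array([-1.35347566e+00,  5.28461044e-01,  1.43392604e+00,  6.41542839e-06,
        1.18141255e+00, -1.78486235e-01]), 'qd': array([-0.00025552, -0.00165371,  0.0006184 , -0.00045331, -0.00135288,
        0.00017578]), 'effort': array([-1.40093449e-03, -4.42351055e+01, -1.78028655e+01, -1.70783678e-04,
        8.47500603e-03,  1.60918557e-05]), 'tcp_pos': array([ 240.84687288, -575.9367149 ,  230.32923069]), 'ee_rot': array([-0.13824608, -0.69329142, -0.13980644,  0.69331752]), 'contact_force': array([ 0.2816939 , -0.20350393,  0.1224132 ]), 'wrist_torque': array([ 0.01492071, -0.00321289, -0.03225852]), 'opening': 85.42989350866227}
side {'fx': 506.18325796777447, 'fy': 506.18325796777447, 'cx': 323.9211980854437, 'cy': 198.59371130185153, 'rvec': array([ 0.97739009, -2.24069935,  1.27864197]), 'tvec': array([ 441.37940864,  331.45567816, 1132.09989962]), 'shot': 1}
machine [([513.0, 69.0, 98.0], 0.66)]
cover [([569.0, 25.0, 140.0], 0.98)]
cover_bar [([568.0, 24.0, 136.0], 0.95)]
pointer [([540.0, 138.0, 190.0], 0.86), ([568.0, 27.0, 135.0], 0.71)]
poi
[... 256 characters left out ...]
36.0, 190.0], 0.63)]
glue [([505.0, 287.0, 84.0], 0.81)]
chisel []
top {'fx': 406.8919691155975, 'fy': 406.8919691155975, 'cx': 318.08466596918805, 'cy': 199.27112535617107, 'rvec': array([ 2.1843881 , -2.12572328,  0.18361469]), 'tvec': array([   7.796724  ,  617.63316004, 1204.9026371 ]), 'shot': 2}
machine [([560.0, -17.0, 104.0], 0.96)]
cover [([568.0, 19.0, 136.0], 0.76)]
cover_bar [([568.0, 23.0, 138.0], 0.61)]
pointer [([556.0, 128.0, 212.0], 0.61)]
pointer_tip [([550.0, 130.0, 209.0], 0.81)]
knob [([556.0, -140.0, 113.0], 0.68)]
knob_grip [([548.0, 128.0, 210.0], 0.64), ([600.0, -317.0, 17.0], 0.28)]
mug [([720.0, 287.0, 33.0], 0.6)]
glue [([512.0, 259.0, 106.0], 0.63)]
chisel []
1.1
```

View pics/side0.png

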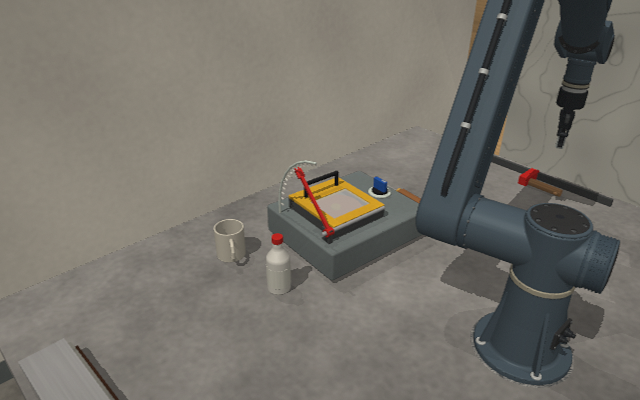

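View pics/top0.png

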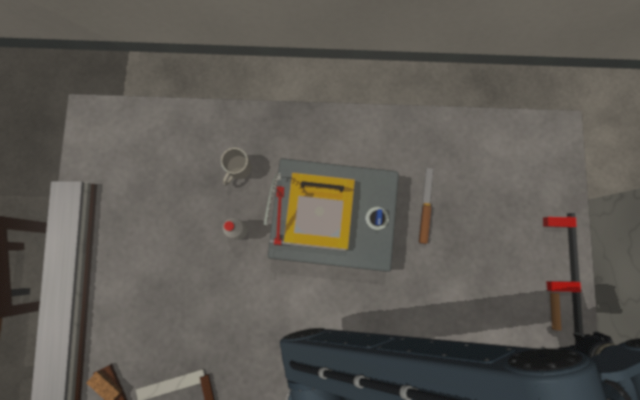

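The side view shows the machine with its cover shut. The red pointer runs from (330,232) up to (298,170), and the knob is at (380,185). In the top view the machine is slightly yawed, with the mug and glue to its left and the chisel to its right. I'll zoom in to pick points.

Run:
```python
import cv2
a=cv2.imread('pics/top0.png')[145:285,255:410]; cv2.imwrite('pics/topz.png',cv2.resize(a,None,fx=4,fy=4,interpolation=cv2.INTER_CUBIC))
a=cv2.imread('pics/side0.png')[150:285,255:435]; cv2.imwrite('pics/sidez.png',cv2.resize(a,None,fx=4,fy=4,interpolation=cv2.INTER_CUBIC))
```

```text
(no output)
```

View pics/topz.png

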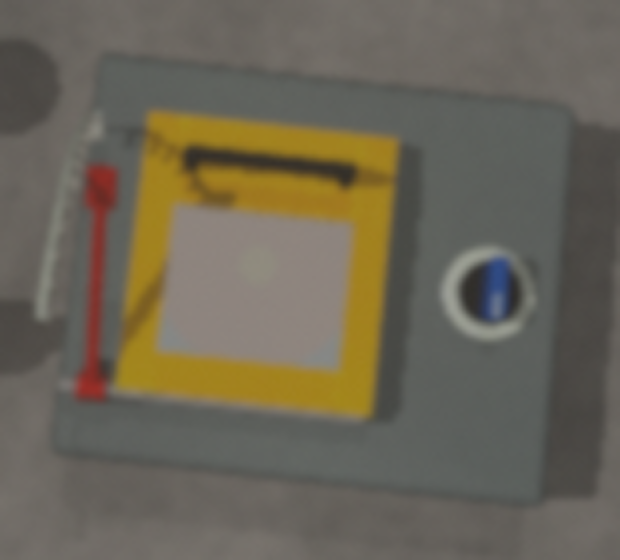

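View pics/sidez.png

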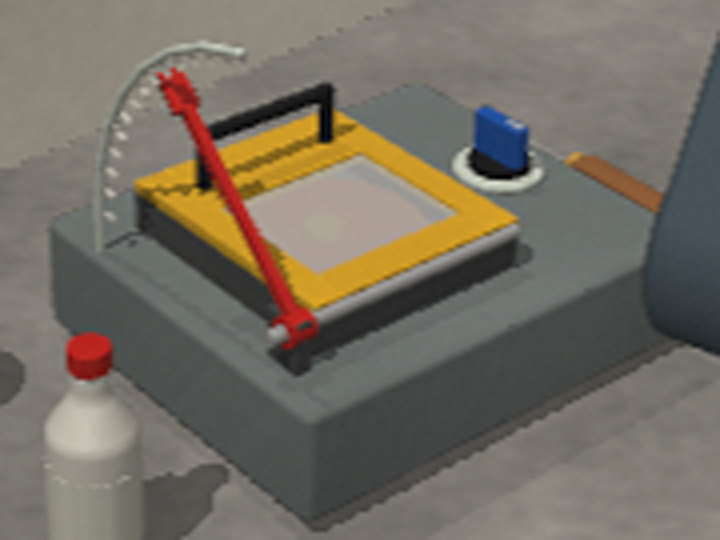

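```bash
cat > fit.py <<'E'
from h import *
from scipy.optimize import least_squares
T=dict(fx=406.8919691155975,fy=406.8919691155975,cx=318.08466596918805,cy=199.27112535617107,rvec=[ 2.1843881 , -2.12572328,  0.18361469],tvec=[7.796724,617.63316004,1204.9026371])
S=dict(fx=506.18325796777447,fy=506.18325796777447,cx=323.9211980854437,cy=198.59371130185153,rvec=[ 0.97739009, -2.24069935,  1.27864197],tvec=[ 441.37940864,331.45567816,1132.09989962])
ot=np.array([255,145]);os_=np.array([255,150])
tp=[((100,135,138),(150,110)),((100,-45,138),(400,137)),((-100,-45,138),(371,418)),((-100,135,138),(115,388)),
((150,180,100),(99,52)),((150,-180,100),(574,101)),((-150,-180,100),(543,505)),((-150,180,100),(53,454)),((65,45,178),(268,162)),((0,-125,146),(496,288))]
sp=[((-100,135,138),(310,306)),((100,135,138),(136,184)),((-100,-45,138),(520,220)),((100,-45,138),(336,107)),((-150,180,100),(312,423)),((0,-125,146),(502,117))]
def w(v,m):
    c,s=np.cos(v[2]),np.sin(v[2]); m=np.asarray(m,float)
    return np.array([v[0]+c*m[0]-s*m[1],v[1]+s*m[0]+c*m[1],m[2]])
def tip(v,l=185): return w(v,(-100+l*np.cos(v[3]),152,130+l*np.sin(v[3])))
def res(v):
    r=[]
    for P,o,L,tpx in((T,ot,tp,(103,167)),(S,os_,sp,(170,72))):
        pts=[w(v,a) for a,_ in L]+[tip(v)]; uv=np.array([b for _,b in L]+[tpx],float)
        r.append((proj(P,pts)-((uv+.5)/4-.5+o)))
    return np.concatenate(r).ravel()
if __name__=='__main__':
    f=least_squares(res,[560,-15,-.1,.8],loss='soft_l1')
    print(np.round(f.x,4)); print(np.round(res(f.x).reshape(-1,2),1).tolist())
    v=f.x
    for n,m in(('knob',(0,-125,136)),('bar',(65,45,178)),('hinge',(-100,45,130))): print(n,w(v,m).round(1))
    print('tip',tip(v).round(1))
E
python3 fit.py
```

```text
[ 5.69104e+02 -2.18887e+01 -8.15000e-02  7.55000e-01]
[[-0.6, 0.0], [-0.7, 0.2], [-0.1, -0.3], [-0.1, 0.2], [-0.4, -0.8], [0.9, 0.3], [0.6, 0.8], [-1.5, 0.0], [0.3, -0.1], [0.5, -0.4], [-0.3, 0.0], [2.0, 0.5], [0.0, -0.7], [0.1, -0.5], [-0.8, 0.1], [-0.0, -0.7], [0.4, 0.2], [-0.3, -0.1]]
knob [ 558.9 -146.5  136. ]
bar [637.6  17.7 178. ]
hinge [473.1  31.1 130. ]
tip [616.1 126.8 256.8]
```

The fit of the machine pose agrees to about 1 px: yaw -0.082, knob at (559,-146), bar at (638,18,178), pointer about 0.755. Next I'll compute the move to a point above the knob.

```bash
cat >> h.py <<'E'
YAW=-0.0815; KN=np.array([558.9,-146.5,136.]); BAR=np.array([637.6,17.7,178.]); HG=np.array([473.1,31.1,130.])
MX=np.array([np.cos(YAW),np.sin(YAW),0]); MY=np.array([-np.sin(YAW),np.cos(YAW),0])
def rot(s): q=np.array(s['ee_rot']); return R.from_quat(q[[1,2,3,0]])
def delta(s,pos,Rt):
    r=rot(s); return r.inv().apply(np.array(pos)-s['tcp_pos']).round(1),np.degrees((r.inv()*Rt).as_rotvec()).round(2)
def tool(x,y):
    x=np.array(x,float);y=np.array(y,float);x/=np.linalg.norm(x);y-=x*(x@y);y/=np.linalg.norm(y)
    return R.from_matrix(np.stack([x,y,np.cross(x,y)],1))
E
python3 - <<'E'
from h import *
s=ctrl.sense(); print(rot(s).as_matrix().round(3)); print(s['joint_pos'].round(3))
for sg in (1,-1): print(delta(s,[*KN[:2],230],tool([0,0,-1],sg*MY)))
E
```

```text
[[ 0.     0.385 -0.923]
 [ 0.    -0.923 -0.385]
 [-1.    -0.    -0.   ]]
[-1.354  0.527  1.433  0.     1.181 -0.178]
(array([   1.3, -274.3, -459.2]), array([-152.66,   -0.  ,   -0.  ]))
(array([   1.3, -274.3, -459.2]), array([27.34, -0.  ,  0.  ]))
```

Call:
arm_command(
  plan=[
    [1, [1.3, -274.3, -459.2], [-152.7, 0, 0]],
    [1, [1.3, -274.3, -459.2], [-152.7, 0, 0]],
    [1, [1.3, -274.3, -459.2], [-152.7, 0, 0]],
    [1, [1.3, -274.3, -459.2], [-152.7, 0, 0]],
    [1, [1.3, -274.3, -459.2], [-152.7, 0, 0]],
    [1, [1.3, -274.3, -459.2], [-152.7, 0, 0]],
    [1, [1.3, -274.3, -459.2], [-152.7, 0, 0]],
    [1, [1.3, -274.3, -459.2], [-152.7, 0, 0]],
    [1, [1.3, -274.3, -459.2], [-152.7, 0, 0]],
    [1, [1.3, -274.3, -459.2], [-152.7, 0, 0]],
    [1, [1.3, -274.3, -459.2], [-152.7, 0, 0]],
    [1, [1.3, -274.3, -459.2], [-152.7, 0, 0]],
    [1, [1.3, -274.3, -459.2], [-152.7, 0, 0]],
    [1, [1.3, -274.3, -459.2], [-152.7, 0, 0]],
    [1, [1.3, -274.3, -459.2], [-152.7, 0, 0]],
    [1, [1.3, -274.3, -459.2], [-152.7, 0, 0]],
    [1, [1.3, -274.3, -459.2], [-152.7, 0, 0]],
    [1, [1.3, -274.3, -459.2], [-152.7, 0, 0]],
    [1, [1.3, -274.3, -459.2], [-152.7, 0, 0]],
    [1, [1.3, -274.3, -459.2], [-152.7, 0, 0]],
  ],
  grip_force=40,
)

```text
time: 3.1
tcp_pos: [558.9, -146.5, 230.1]
ee_rot: [0.707, 0.029, 0.706, -0.029]
contact_force: [0.9, 0.1, 0.2]
opening: 85.6
```

```bash
cat >> h.py <<'E'
def wproj(s,p,pts):
    M=np.array(p['mount']); r=rot(s)
    t=r.inv().apply(np.asarray(pts,float).reshape(-1,3)-s['tcp_pos'])
    c=(np.linalg.inv(M)@np.c_[t,np.ones(len(t))].T).T[:,:3]
    return np.c_[p['fx']*c[:,0]/c[:,2]+p['cx'],p['fy']*c[:,1]/c[:,2]+p['cy']],c[:,2]
E
python3 - <<'E'
from h import *
s,p=cam('wrist'); im=p['img'].copy()
print(s['joint_pos'].round(3),[(n,[(np.round(d['location'],0).tolist(),round(d['conf'],2)) for d in ctrl.find_in(n,p)][:2]) for n in('knob','knob_grip','cover_bar')])
import itertools
for a,b,z in itertools.product((23,-23),(7,-7),(10,)):
    u,d=wproj(s,p,KN+a*MX+b*MY+[0,0,z]); print(u.round(0),d.round(0)); cv2.circle(im,tuple(int(x) for x in u[0]),3,(0,255,0),1)
u,d=wproj(s,p,BAR); print('bar',u)
cv2.imwrite('pics/w1.png',im)
E
```

```text
[-0.45   0.465  1.555 -0.     1.121 -1.937] [('knob', [([556.0, -145.0, 111.0], 0.78)]), ('knob_grip', [([558.0, -145.0, 109.0], 0.85)]), ('cover_bar', [([550.0, 25.0, 142.0], 0.88)])]
[[324. 235.]] [246.]
[[308. 235.]] [246.]
[[324. 183.]] [232.]
[[307. 183.]] [232.]
bar [[529.80639733 299.7407179 ]]
```

View pics/w1.png

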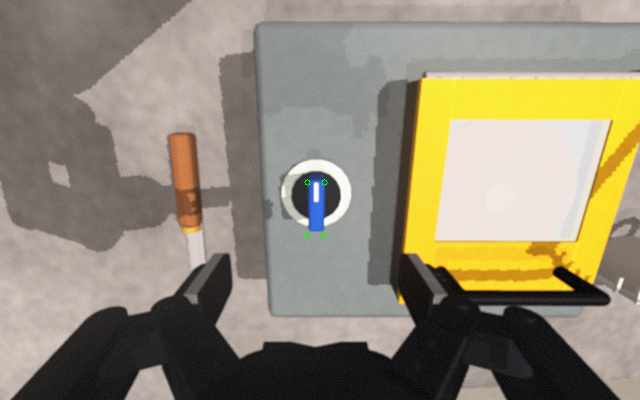

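Run:
```python
from h import *
s,p=cam('wrist'); im=p['img']
for z in (100,102,114): print(z,wproj(s,p,[*KN[:2],z])[0], wproj(s,p,[KN[0]-3,KN[1],z])[0])
M=np.array(p['mount']); print((M@[0,0,0,1])[:3].round(1),M[:3,2].round(2),p['fx'])
# cover corner hinge right & free right, bar ends
for m in((-100,-45,138),(100,-45,138),(65,-10,184)): print(wproj(s,p,[569.1,-21.9,0]+m[0]*MX+m[1]*MY+[0,0,m[2]])[0])
cv2.imwrite('pics/w2.png',cv2.resize(im[60:330,240:640],None,fx=2,fy=2))
```

```text
100 [[315.58154375 195.09252846]] [[315.33456721 192.16967705]]
102 [[315.5862906  195.63553846]] [[315.33764263 192.69442964]]
114 [[315.6161865  199.05543819]] [[315.35701474 195.99985364]]
[-142.7   -0.7  -75.5] [0.96 0.   0.29] 285.89940689011974
[[421.0411738   81.51764459]]
[[398.58722244 305.51569431]]
[[464.20625644 304.81674531]]
```

View pics/w2.png

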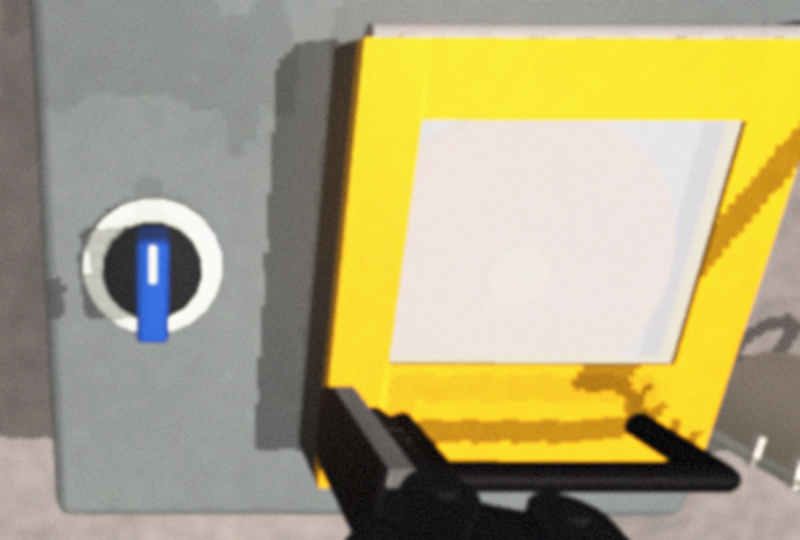

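The wrist view agrees with the fit, but the machine is about 2.7 mm nearer in x: the ring centre is at (316,192) against a predicted row of 195. I'll correct for that, descend, and close on the knob.

Call:
arm_command(
  plan=[
    [1, [25, 0, -2.7], [0, 0, 0]],
    [1, [55, 0, -2.7], [0, 0, 0]],
    [1, [80, 0, -2.7], [0, 0, 0]],
    [1, [98, 0, -2.7], [0, 0, 0]],
    [1, [109, 0, -2.7], [0, 0, 0]],
    [1, [109, 0, -2.7], [0, 0, 0]],
    [0, [109, 0, -2.7], [0, 0, 0]],
    [0, [109, 0, -2.7], [0, 0, 0]],
    [0, [109, 0, -2.7], [0, 0, 0]],
    [0, [109, 0, -2.7], [0, 0, 0]],
    [0, [109, 0, -2.7], [0, 0, 0]],
    [0, [109, 0, -2.7], [0, 0, 0]],
    [0, [109, 0, -2.7], [0, 0, 0]],
    [0, [109, 0, -2.7], [0, 0, 0]],
  ],
  grip_force=40,
)

```text
time: 4.75
tcp_pos: [556.6, -145.7, 121.7]
ee_rot: [0.707, 0.029, 0.706, -0.028]
contact_force: [-0.7, 2.7, 5.7]
opening: 13.4
```

Call:
arm_command(
  plan=[
    [0, [0, 0, 0], [8, 0, 0]],
    [0, [0, 0, 0], [16, 0, 0]],
    [0, [0, 0, 0], [24, 0, 0]],
    [0, [0, 0, 0], [32, 0, 0]],
    [0, [0, 0, 0], [40, 0, 0]],
    [0, [0, 0, 0], [47, 0, 0]],
    [0, [0, 0, 0], [54, 0, 0]],
    [0, [0, 0, 0], [60, 0, 0]],
    [0, [0, 0, 0], [64, 0, 0]],
    [0, [0, 0, 0], [65, 0, 0]],
    [0, [0, 0, 0], [65, 0, 0]],
    [0, [0, 0, 0], [65, 0, 0]],
    [0, [0, 0, 0], [65, 0, 0]],
  ],
)

```text
time: 6.05
tcp_pos: [556.8, -145.2, 121.8]
ee_rot: [0.582, 0.403, 0.581, -0.402]
contact_force: [0.6, 5.6, 5.1]
opening: 13.0
```

Run:
```python
from h import *
s,p=cam('wrist'); cv2.imwrite('pics/w3.png',p['img']); print(s['joint_pos'].round(3),s['wrist_torque'],s['contact_force'],rot(s).as_matrix().round(3))
s,p=cam('top'); cv2.imwrite('pics/t3.png',cv2.resize(p['img'][145:285,255:455],None,fx=4,fy=4,interpolation=cv2.INTER_CUBIC))
```

```text
[-4.500e-01  6.090e-01  1.656e+00  1.000e-03  8.760e-01 -8.100e-01] [ 0.85475067 -0.16437478  0.94285826] [0.5727948  5.60789238 5.08919757] [[ 0.001  0.936  0.353]
 [ 0.     0.353 -0.936]
 [-1.     0.001  0.   ]]
```

View pics/w3.png

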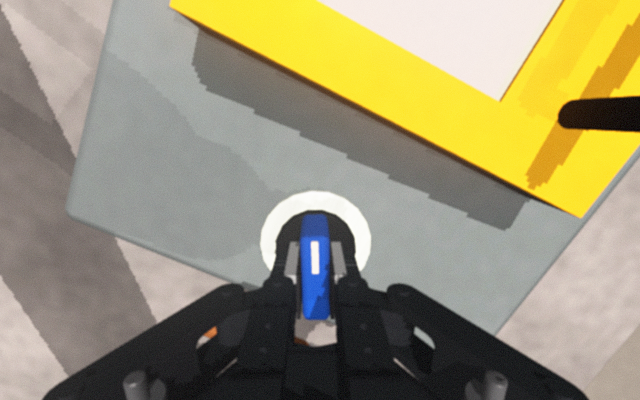

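The knob bar lies straight between the pads. The tool has turned 1.129 rad and the wrist reads 0.94 Nm, so the knob is at its stop. Releasing now.

Call:
arm_command(
  plan=[
    [1, [0, 0, 0], [65, 0, 0]],
    [1, [0, 0, 0], [0, 0, 0]],
    [1, [0, 0, 0], [0, 0, 0]],
    [1, [0, 0, 0], [0, 0, 0]],
    [1, [0, 0, 0], [0, 0, 0]],
    [1, [0, 0, 0], [0, 0, 0]],
    [1, [0, 0, 0], [0, 0, 0]],
    [1, [0, 0, 0], [0, 0, 0]],
    [1, [0, 0, 0], [0, 0, 0]],
    [1, [-20, 0, 0], [0, 0, 0]],
    [1, [-60, 0, 0], [0, 0, 0]],
    [1, [-109, 0, 0], [0, 0, 0]],
    [1, [-109, 0, 0], [0, 0, 0]],
    [1, [-109, 0, 0], [0, 0, 0]],
  ],
)

```text
time: 7.55
tcp_pos: [556.9, -146.6, 231.5]
ee_rot: [0.582, 0.404, 0.579, -0.404]
contact_force: [-0.5, 0.6, -0.8]
opening: 85.4
```

Run:
```python
from h import *
s,p=cam('wrist'); cv2.imwrite('pics/w4.png',p['img']); print(s['time'],s['tcp_pos'],s['opening'],s['contact_force'])
print(rot(s).as_matrix().round(3))
for sg in(1,-1): print(delta(s,BAR+[-2.5,0,82],tool([0,0,-1],sg*MX)))
print(s['joint_pos'])
```

```text
7.55 [ 556.86107824 -146.55579475  231.4989094 ] 85.38707215455868 [-0.47608409  0.63582628 -0.8359685 ]
[[ 0.003  0.937  0.348]
 [-0.002  0.348 -0.937]
 [-1.     0.002  0.002]]
(array([ -28.5,  130.6, -126.7]), array([25.04,  0.11, -0.16]))
(array([ -28.5,  130.6, -126.7]), array([-1.5496e+02,  2.3000e-01,  1.5000e-01]))
[-4.51320567e-01  4.59575670e-01  1.56080966e+00 -1.54252362e-05
  1.11777320e+00 -8.06909788e-01]
```

View pics/w4.png

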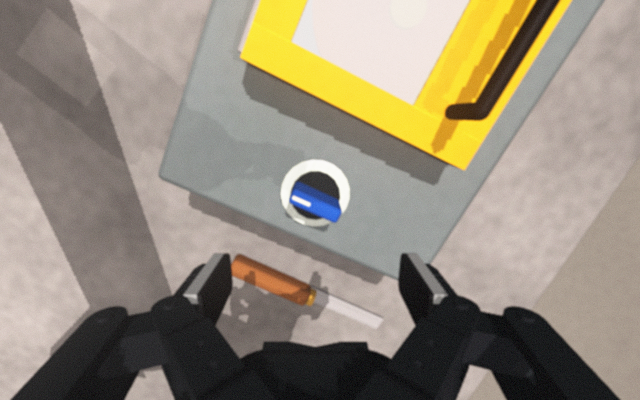

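The knob has sprung back. My first row carried a stray 65° turn, which amounted to one 0.1 s increment while the fingers were opening and then went back. I'll check the knob angle numerically.

Run:
```python
from h import *
s,p=cam('wrist'); im=p['img']
K=KN+[-2.7,0,0]
for th in (0,.1,.2):
    d=R.from_rotvec([0,0,-th]).apply(MX)
    u,_=wproj(s,p,[K+23*d+[0,0,10],K-23*d+[0,0,10]]); v=u[0]-u[1]; print(th,u.round(1).tolist(),np.degrees(np.arctan2(v[1],v[0])).round(1))
hsv=cv2.cvtColor(im,cv2.COLOR_BGR2HSV); m=cv2.inRange(hsv,(105,120,120),(130,255,255)); 
ys,xs=np.nonzero(m); print(len(xs),xs.min(),xs.max(),ys.min(),ys.max()); 
cv2.imwrite('pics/w5.png',cv2.resize(im[150:240,260:370],None,fx=6,fy=6,interpolation=cv2.INTER_CUBIC))
```

```text
0 [[341.0, 220.4], [291.1, 198.2]] 23.9
0.1 [[339.7, 222.6], [292.4, 195.9]] 29.5
0.2 [[338.1, 224.8], [293.9, 193.6]] 35.1
1022 291 341 185 223
```

View pics/w5.png

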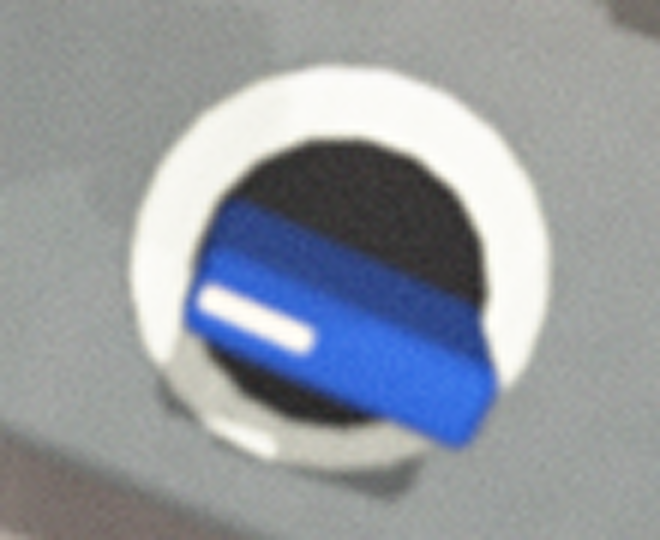

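The bar slope measures 23°, which matches rest (23.9° predicted for 0). Now moving above the cover bar.

Call:
arm_command(
  plan=[
    [1, [-28.5, 40, -40], [8, 0, 0]],
    [1, [-28.5, 75, -72], [16, 0, 0]],
    [1, [-28.5, 105, -102], [22, 0, 0]],
    [1, [-28.5, 130.6, -126.7], [25, 0, 0]],
    [1, [-28.5, 130.6, -126.7], [25, 0, 0]],
    [1, [-28.5, 130.6, -126.7], [25, 0, 0]],
    [1, [-28.5, 130.6, -126.7], [25, 0, 0]],
  ],
)

```text
time: 8.35
tcp_pos: [633.4, 17.1, 257.0]
ee_rot: [-0.479, -0.519, -0.48, 0.521]
contact_force: [-1.0, 0.2, 0.0]
opening: 85.1
```

Run:
```python
from h import *
s,p=cam('wrist'); im=p['img'].copy(); print(s['time'],s['tcp_pos'],s['joint_pos'].round(2),rot(s).as_matrix().round(3))
B=BAR+[-2.5,0,0]
for a in(-55,0,55):
    u,_=wproj(s,p,B+a*MY+[0,0,6]); print(u); cv2.circle(im,tuple(int(x) for x in u[0]),4,(0,255,0),1)
v=[566.6,-22,YAW]
for l in (0,185):
  for th in(.7,.755,.8):
    q=np.array([566.6,-22,130])+MX*(-100+l*np.cos(th))+152*MY+[0,0,l*np.sin(th)]
    u,_=wproj(s,p,q); print(l,th,u)
cv2.imwrite('pics/w6.png',im)
```

```text
8.35 [633.44061614  17.08380271 256.95257046] [-0.15  0.51  1.38 -0.    1.25 -0.07] [[-0.003  0.997 -0.081]
 [-0.    -0.081 -0.997]
 [-1.    -0.003  0.   ]]
[[317.99359365 272.76639389]]
[[318.21980599 211.69319545]]
[[318.48054627 141.29808007]]
0 0.7 [[128.31534392  74.97456135]]
0 0.755 [[128.31534392  74.97456135]]
0 0.8 [[128.31534392  74.97456135]]
185 0.7 [[269.82660877  40.72168712]]
185 0.755 [[251.93937096  36.4703363 ]]
185 0.8 [[235.17469287  32.79895479]]
```

View pics/w6.png

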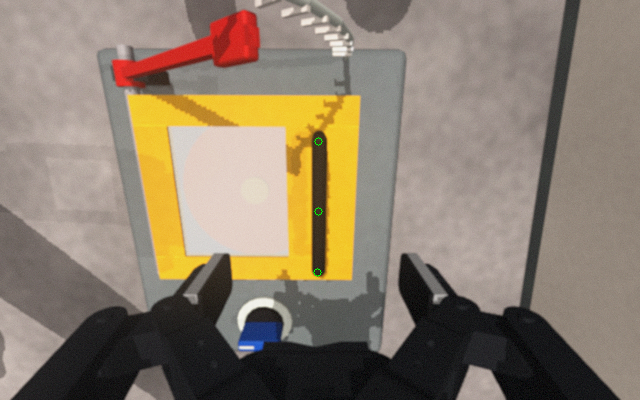

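The predicted bar points sit on the black bar (column 318, rows 141–273). The pointer flag ends near (258,35), about 0.74 rad. Descending to grasp.

Call:
arm_command(
  plan=[
    [1, [25, 1.5, 0], [0, 0, 0]],
    [1, [55, 1.5, 0], [0, 0, 0]],
    [1, [80, 1.5, 0], [0, 0, 0]],
    [1, [92, 1.5, 0], [0, 0, 0]],
    [1, [97, 1.5, 0], [0, 0, 0]],
    [1, [97, 1.5, 0], [0, 0, 0]],
    [0, [97, 1.5, 0], [0, 0, 0]],
    [0, [97, 1.5, 0], [0, 0, 0]],
    [0, [97, 1.5, 0], [0, 0, 0]],
    [0, [97, 1.5, 0], [0, 0, 0]],
    [0, [97, 1.5, 0], [0, 0, 0]],
    [0, [97, 1.5, 0], [0, 0, 0]],
    [0, [97, 1.5, 0], [0, 0, 0]],
    [0, [97, 1.5, 0], [0, 0, 0]],
  ],
  grip_force=40,
)

```text
time: 9.8
tcp_pos: [636.2, 17.9, 162.0]
ee_rot: [0.48, 0.52, 0.479, -0.52]
contact_force: [-0.5, 0.3, 3.6]
opening: 10.3
```

Run:
```python
from h import *
s,p=cam('wrist'); cv2.imwrite('pics/w7.png',p['img']); print(s['time'],s['tcp_pos'],s['opening'],s['contact_force'],rot(s).as_matrix().round(3))
g=s['tcp_pos']+rot(s).apply([-19,0,0]); print('grasp',g)
H=HG+[-2.5,0,0]; rx=(g-H)@MX; print(rx,g[2]-130, np.hypot(rx,g[2]-130), np.arctan2(g[2]-130,rx))
r,ph=np.hypot(165,48),np.arctan2(48,165)
for a in np.linspace(0,.745,13): print(round(a,3), (r*np.sin(ph+a)-48).round(1), (r*np.cos(ph+a)-165).round(1))
```

```text
9.8 [636.22172947  17.88432885 161.95720683] 10.316289391513097 [-0.53134272  0.25027806  3.57892557] [[ 0.001  0.997 -0.081]
 [ 0.    -0.081 -0.997]
 [-1.     0.001 -0.   ]]
grasp [636.21124865  17.88287371 180.95720388]
166.13754105937693 50.95720388043728 173.776635876543 0.2976077070906646
0.0 0.0 0.0
0.062 10.1 -3.3
0.124 20.1 -7.2
0.186 29.7 -11.7
0.248 39.1 -16.9
0.31 48.1 -22.5
0.372 56.8 -28.8
0.435 65.0 -35.5
0.497 72.8 -42.8
0.559 80.2 -50.5
0.621 87.0 -58.7
0.683 93.4 -67.3
0.745 99.1 -76.3
```

View pics/w7.png

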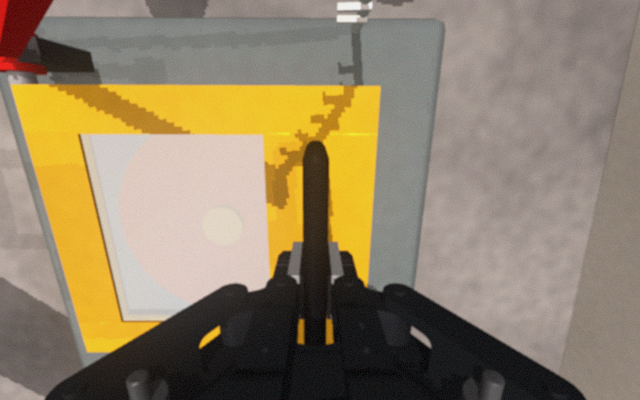

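The bar is held between the pads in mid-length (column 315). I'll lift along the arc, first to about 0.31 rad, then check forces.

Call:
arm_command(
  plan=[
    [0, [-3, -1, 0], [0, 0, 0]],
    [0, [-10.1, -3.3, 0], [0, 0, 0]],
    [0, [-15.1, -5.2, 0], [0, 0, 0]],
    [0, [-20.1, -7.2, 0], [0, 0, 0]],
    [0, [-25, -9.4, 0], [0, 0, 0]],
    [0, [-29.7, -11.7, 0], [0, 0, 0]],
    [0, [-34.4, -14.2, 0], [0, 0, 0]],
    [0, [-39.1, -16.9, 0], [0, 0, 0]],
    [0, [-43.6, -19.7, 0], [0, 0, 0]],
    [0, [-48.1, -22.5, 0], [0, 0, 0]],
    [0, [-48.1, -22.5, 0], [0, 0, 0]],
  ],
)

```text
time: 10.95
tcp_pos: [614.2, 19.8, 210.9]
ee_rot: [0.48, 0.52, 0.479, -0.519]
contact_force: [4.7, 2.4, -0.7]
opening: 10.5
```

Run:
```python
from h import *
s,p=cam('side'); cv2.imwrite('pics/s8.png',cv2.resize(p['img'][120:285,235:455],None,fx=3.6,fy=3.6,interpolation=cv2.INTER_CUBIC)); print(s['time'],s['tcp_pos'],s['opening'],s['contact_force'],s['wrist_torque'])
```

```text
10.95 [614.20382194  19.75403462 210.88068625] 10.506882114905517 [ 4.71479923  2.4159858  -0.73720975] [ 0.2152049  -1.04079798 -0.04885806]
```

View pics/s8.png

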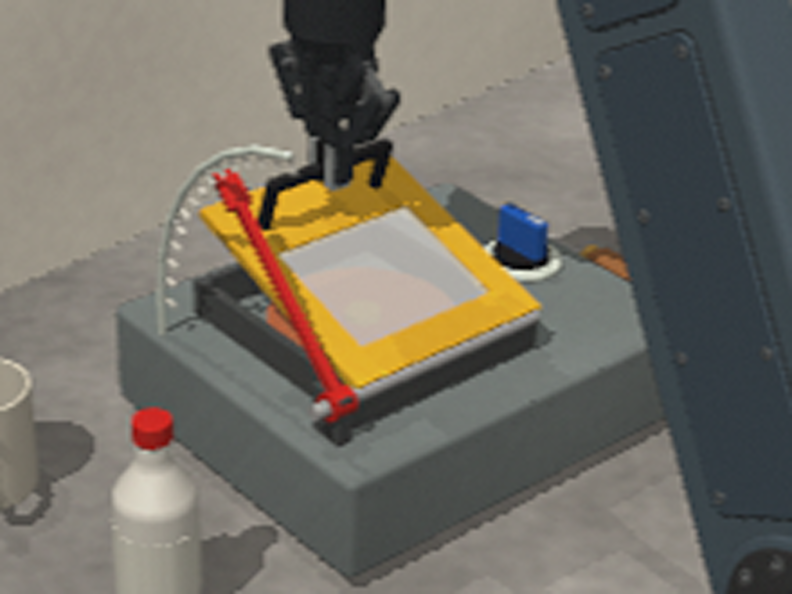

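The cover is following the fingers at about 0.31 rad and the forces are small. Continuing to about 0.745.

Call:
arm_command(
  plan=[
    [0, [-4.4, -3.1, 0], [0, 0, 0]],
    [0, [-8.7, -6.3, 0], [0, 0, 0]],
    [0, [-12.9, -9.6, 0], [0, 0, 0]],
    [0, [-16.9, -13, 0], [0, 0, 0]],
    [0, [-20.9, -16.6, 0], [0, 0, 0]],
    [0, [-24.7, -20.3, 0], [0, 0, 0]],
    [0, [-28.5, -24.1, 0], [0, 0, 0]],
    [0, [-32.1, -28, 0], [0, 0, 0]],
    [0, [-35.6, -32, 0], [0, 0, 0]],
    [0, [-38.9, -36.2, 0], [0, 0, 0]],
    [0, [-42.2, -40.4, 0], [0, 0, 0]],
    [0, [-45.3, -44.8, 0], [0, 0, 0]],
    [0, [-48.2, -49.2, 0], [0, 0, 0]],
    [0, [-51, -53.8, 0], [0, 0, 0]],
    [0, [-51, -53.8, 0], [0, 0, 0]],
    [0, [-51, -53.8, 0], [0, 0, 0]],
    [0, [-51, -53.8, 0], [0, 0, 0]],
  ],
)

```text
time: 12.7
tcp_pos: [563.2, 24.0, 263.1]
ee_rot: [0.481, 0.522, 0.477, -0.518]
contact_force: [6.6, 3.9, 5.7]
opening: 10.6
```

Run:
```python
from h import *
s,p=cam('side'); cv2.imwrite('pics/s9.png',cv2.resize(p['img'][150:260,265:415],None,fx=5,fy=5,interpolation=cv2.INTER_CUBIC)); print(s['time'],s['tcp_pos'],s['opening'],s['contact_force'],s['wrist_torque'])
g=s['tcp_pos']+rot(s).apply([-19,0,0]); H=HG+[-2.5,0,0]; rx=(g-H)@MX; print(rx,g[2]-130,np.hypot(rx,g[2]-130),np.arctan2(g[2]-130,rx)-np.arctan2(48,165))
s,p=cam('wrist'); cv2.imwrite('pics/w9.png',p['img'])
```

```text
12.7 [563.20053276  24.01044789 263.1361556 ] 10.590517602001414 [6.56669409 3.86340445 5.70223343] [ 0.45552101 -1.24165192 -0.01824055]
92.70170853394156 152.13540222444772 178.15383064954383 0.7404439720478608
```

View pics/s9.png

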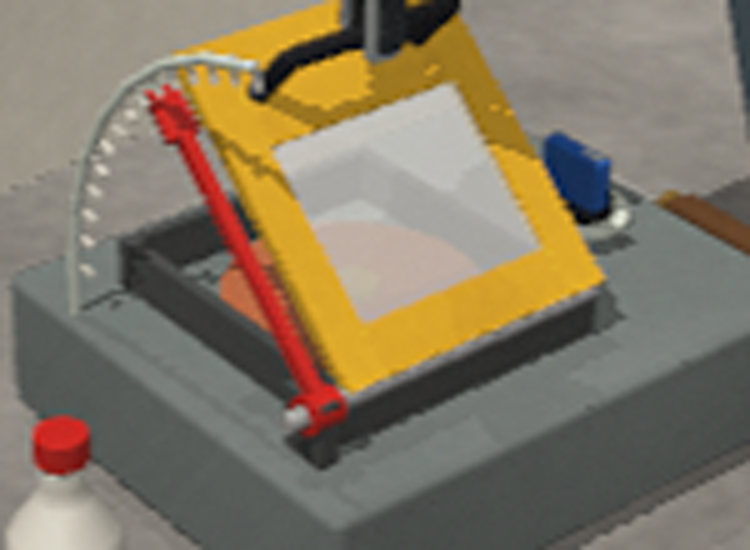

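View pics/w9.png

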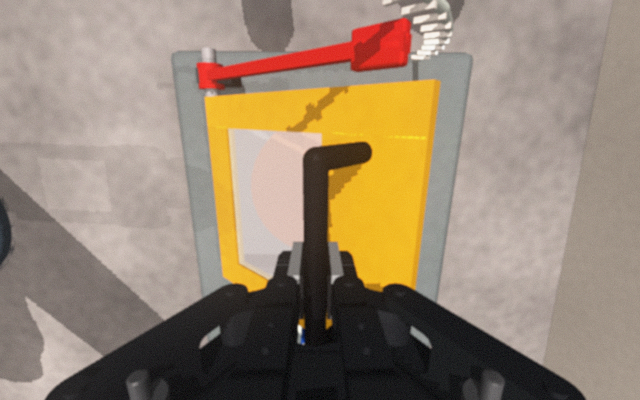

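Run:
```python
from h import *
s,p=cam('side'); im=p['img']
O=np.array([566.6,-22,0.])
def P(x,y,z): return O+x*MX+y*MY+np.array([0,0,z])
hsv=cv2.cvtColor(im,cv2.COLOR_BGR2HSV)
red=cv2.inRange(hsv,(0,150,90),(8,255,255))|cv2.inRange(hsv,(172,150,90),(180,255,255)); 
z=np.zeros_like(red); z[150:260,265:345]=red[150:260,265:345]; z[228:,:285]=0
zz=z.copy(); zz[:178]=0; zz[226:]=0   # shaft only
ys,xs=np.nonzero(zz); l=cv2.fitLine(np.c_[xs,ys].astype(np.float32),cv2.DIST_HUBER,0,.01,.01).ravel(); print('pointer dir',np.degrees(np.arctan2(-l[1],-l[0])),l[2:])
def ang(a,b):
    u=proj(p,[a,b]); d=u[1]-u[0]; return np.degrees(np.arctan2(d[1],d[0])),u.round(1).tolist()
for t in (.65,.7,.75,.8,.85):
    f=lambda l:P(-100+l*np.cos(t),152,130+l*np.sin(t))
    c=lambda l:P(-100+l*np.cos(t)-8*np.sin(t),135,130+l*np.sin(t)+8*np.cos(t))
    print(t,ang(f(0),f(185)),ang(c(0),c(200)))
ye=cv2.inRange(hsv,(15,120,80),(35,255,255))
pts=[]
for y in range(175,222,3):
    r=np.nonzero(ye[y,280:345])[0]; pts.append((y,280+r.min() if len(r) else None, np.nonzero(zz[y])[0].mean() if y<226 and zz[y].any() else None))
print(pts)
print(s['time'])
```

```text
pointer dir -117.92233 [314.6315  202.55731]
0.65 (np.float64(-119.7784702540869), [[329.6, 231.9], [294.7, 171.1]]) (np.float64(-119.96315860103681), [[336.0, 228.4], [298.3, 163.0]])
0.7 (np.float64(-118.23971533082043), [[329.6, 231.9], [296.0, 169.5]]) (np.float64(-118.38922053293919), [[336.1, 228.5], [299.8, 161.3]])
0.75 (np.float64(-116.71624748678248), [[329.6, 231.9], [297.4, 168.0]]) (np.float64(-116.83075897027159), [[336.2, 228.7], [301.3, 159.8]])
0.8 (np.float64(-115.20244294996132), [[329.6, 231.9], [298.8, 166.6]]) (np.float64(-115.28206677139777), [[336.2, 228.8], [303.0, 158.4]])
0.85 (np.float64(-113.69279121556906), [[329.6, 231.9], [300.3, 165.4]]) (np.float64(-113.73754843398403), [[336.3, 229.0], [304.7, 157.2]])
[(175, np.int64(306), None), (178, np.int64(308), np.float64(301.5)), (181, np.int64(309), np.float64(303.5)), (184, np.int64(311), np.float64(304.5)), (187, np.int64(312), np.float64(306.5)), (190, np.int64(313), np.float64(308.0)), (193, np.int64(314), np.float64(310.0)), (196, np.int64(316), np.float64(311.0)), (199, np.int64(318), np.float64(313.0)), (202, np.int64(320), np.float64(314.5)), (205, np.int64(321), np.float64(316.0)), (208, np.int64(322), np.float64(317.5)), (211, np.int64(324), np.float64(319.0)), (214, np.int64(325), np.float64(320.5)), (217, np.int64(327), np.float64(322.5)), (220, np.int64(328), np.float64(323.5))]
12.8
```

Run:
```python
from h import *
s,p=cam('wrist'); im=p['img']
O=np.array([566.6,-22,0.])
def P(x,y,z): return O+x*MX+y*MY+np.array([0,0,z])
for t in (.65,.7,.75,.8):
    f=lambda l,h=0:P(-100+l*np.cos(t)-h*np.sin(t),152,130+l*np.sin(t)+h*np.cos(t))
    c=lambda l,y=135:P(-100+l*np.cos(t)-8*np.sin(t),y,130+l*np.sin(t)+8*np.cos(t))
    print(t,wproj(s,p,[f(0),f(185,10),f(185,-10),f(185),c(0),c(200),c(165,100)])[0].round(1).tolist())
cv2.imwrite('pics/w10.png',cv2.resize(im[0:150,170:480],None,fx=2.5,fy=2.5,interpolation=cv2.INTER_CUBIC))
s,p=cam('top'); cv2.imwrite('pics/t10.png',cv2.resize(p['img'][145:285,255:455],None,fx=4,fy=4,interpolation=cv2.INTER_CUBIC))
```

```text
0.65 [[209.8, 77.4], [414.9, 46.6], [427.0, 53.4], [421.3, 50.1], [203.9, 97.3], [443.8, 82.4], [372.9, 150.5]]
0.7 [[209.8, 77.4], [406.8, 43.1], [422.3, 50.3], [414.9, 46.9], [203.6, 97.3], [436.7, 80.5], [365.5, 151.8]]
0.75 [[209.8, 77.4], [396.9, 39.5], [416.0, 47.1], [407.0, 43.5], [203.4, 97.4], [427.7, 78.5], [356.9, 153.1]]
0.8 [[209.8, 77.4], [385.0, 35.7], [408.2, 43.7], [397.2, 39.9], [203.2, 97.4], [416.5, 76.4], [347.1, 154.4]]
```

View pics/w10.png

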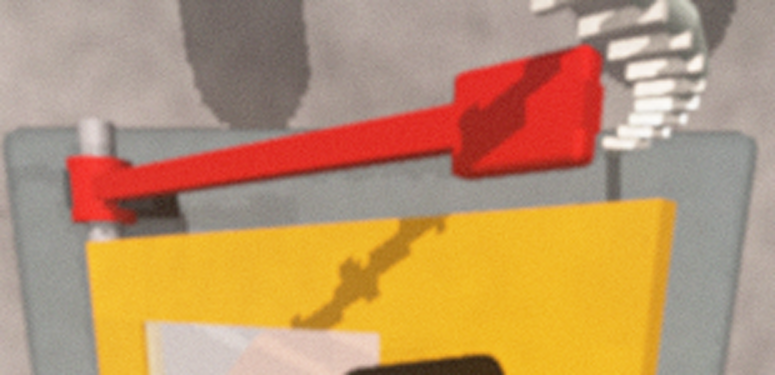

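View pics/t10.png

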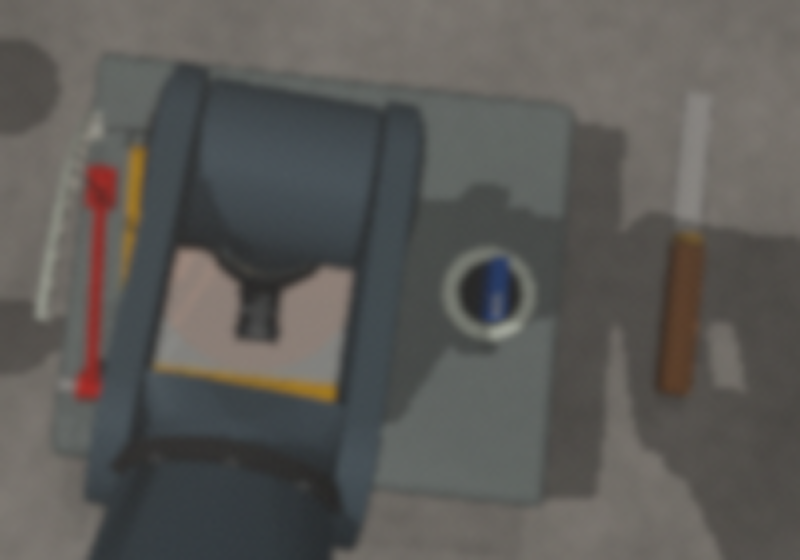

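Every view has the cover within about 0.02 rad of the pointer: the wrist camera gives the cover 0.715 and the pointer about 0.73, and kinematics gives the cover 0.74. The knob is at rest. I'll hold briefly to settle.

Call:
arm_command(
  plan=[
    [0, [0, 0, 0], [0, 0, 0]],
    [0, [0, 0, 0], [0, 0, 0]],
    [0, [0, 0, 0], [0, 0, 0]],
    [0, [0, 0, 0], [0, 0, 0]],
    [0, [0, 0, 0], [0, 0, 0]],
  ],
)

```text
time: 13.45
tcp_pos: [563.2, 24.1, 263.1]
ee_rot: [0.481, 0.522, 0.477, -0.518]
contact_force: [7.1, 2.9, 6.5]
opening: 10.6
```

Run:
```python
from h import *
s=ctrl.sense(); print(s['time'],s['tcp_pos'],s['opening'],np.abs(s['qd']).max(),s['contact_force'])
print(ctrl.hand_in())
```

```text
13.45 [563.24620946  24.05087289 263.10025091] 10.590502032246938 0.0021742540088064005 [7.14556668 2.94301546 6.47089233]
the job is handed in; nothing more can be done
None
```

The job is handed in at 13.45 s, with the gripper holding the cover open by its black bar; hand-in gave no verdict.

- **Knob:** With the cover shut, I turned the knob clockwise until the tool had rotated 1.13 rad. The wrist torque of 0.94 Nm showed it was hard against its stop. After release it sprang back; its slope in the picture was 23.1°, against 23.9° expected at rest. It still looked at rest in the last top view.
- **Cover and pointer:** The last views put the cover at about 0.72 rad, or 0.74 from the arm's position. The pointer reads about 0.71 to 0.75 rad. They disagree by up to about 0.03 rad, inside the 0.08 limit.
- **Hold:** At hand-in the arm was still, with the fingers closed on the middle of the bar at 40 N grip and an outside force of about 10 N. The opening read 10.6 mm on the 12 mm bar; it also read about 1 mm low on the knob.
- **Left alone:** The pointer and chisel looked unmoved in the last top view. I did not re-measure the mug and glue bottle at the end, but the arm never went near them.
- **Slip:** The first row of the release carried a stray turn command, which added at most one 0.1 s step of about 8° while the fingers were opening. I saw no effect from it.

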